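# Slide the filter to its click stop with the drive pin and hold it

### The arm

A 7-joint arm with a two-finger parallel gripper is mounted at the origin on a cart in front of the work surface, level with it; the furniture and walls round the work are solid. World frame = base frame: x ahead of the robot, y to its left, z up, the work surface at z = 0. Lengths are in m, angles in rad, forces in N, time in s.
With the tool pointing down it reaches from about 0.425 to 0.925 m from the base axis. Payload 6.8 kg.
Tool frame: the origin (TCP) lies between the finger pads, 19 mm behind the fingertips; this is the grasp point; z points along the fingers, y is the line along which they close (so a half turn about z gives the same grasp; the last joint's range is limited). The gripper opens to 85 mm and grips with 20 to 120 N. Pads are 22 mm wide; open, the fingers measure 114 mm over their backs; the gripper's body (76 mm by 85 mm) begins 54 mm behind the grasp point. The pads swing forward as they close: fully open they stand 13 mm farther back than shut.
Start: joints at [1.011, 0.477, 0.022, 1.555, -0.011, 1.109, -0.083], TCP at [0.295, -0.607, 0.25] pointing down, gripper open.
Joint ranges: [-2.96, 2.96], [-0.34, 2.1], [-1.41, 1.46], [0.24, 2.44], [-1.37, 4.51], [0.17, 1.92], [-2.96, 2.96]. Speed limits (rad/s): [2.39, 2.39, 3.14, 3.14, 3.14, 3.14, 3.14].

### API

Orientations are given as a unit quaternion [w, x, y, z].
In Python, from station import bot gives the robot as it stands.
- The arm moves only by the tool servo_tool, never from a script. Its argument "motion" is a list that holds one entry, the list of rows, each a list of 5 numbers: the opening, from 0 (shut) to 1 (fully open), then the shift along the world's x, y, z each as a share of 0.04 m, from -1 to 1, then the turn about the world's z as a share of 0.12 rad, from -1 to 1. A call has 1 to 20 rows; each row shifts and turns the commanded pose from where the row before left it; what a row does not reach is not made up. A row lasts 1/10 s, in which the tool goes at most 50 mm and 8.59 degrees, less where a joint would pass 70% of its speed; a pose out of reach is approached as far as the arm can. A call with a number of a shift or a turn outside -1 to 1 is refused whole. A call with a gripper value outside its range is refused whole. The fingers move at their own pace and stop on an object; "newtons" is the grip in N (left out, the last holds). Time passes only in rows, so rows that do not move let the fingers close. It gives the time, the measured TCP pose, the force, the opening and the grip force at its end, in the units of the state.
- bot.get_obs(): the state, without advancing time (a new reading comes with each control period).
- bot.read_camera(name): name is "side" or "top" or "wrist"; returns (picture, depth): 384x512x3 uint8, red, green, blue; 384x512 float32, m along the optical axis (not along the pixel's ray), 0 where there is no reading.
- bot.get_calibration(name): a dict with "fovy" (degrees; the focal length in pixels is half the picture's height over the tangent of half this angle, whatever the lens; pixels are square), "cx", "cy" (the principal point, pixels), "view" (4x4, takes a point from world to camera coordinates). Camera axes: x right, y down, z forward; pixel columns grow to the right and rows downward; lengths in m; the calibration is good to about 2 mm. A picture is of the moment at which its call begins: read the wrist's pose just before it. get_calibration takes no time and is no camera call; for the wrist camera it gives the pose at the moment of the call.
- bot.hand_in(): hands the job in; it is judged then, once.
The state is a dict: "t": time; "q": joint angles; "joint_vel": joint speeds; "joint_torque": joint torques, N m; "eef_pos": TCP position; "tool_rot": TCP orientation; "contact_force": force on the tool from outside, world axes, zero at the start; "torque": the same for the moment, N m; "gripper_width": opening from 0.0 (shut) to 1.0 (fully open); "grasp_force": force on a finger pad.
Only numpy, scipy, OpenCV 4.12 (cv2) and the standard library are available. Lean on these libraries where they do the work, as an engineer would, in place of code of your own. Each camera call takes 0.05 s, during which the arm holds its last target. There are 200 camera calls.

### The job

Take the long pin from the stand, push it fully home into the socket of the filter slide, then, moving the slide only by the pin, draw the slide along its rail until the spring ball clicks into the notch in its side; do not run past the notch. Finish while still gripping the pin, holding the slide still at the click. Leave the short plug, the reagent bottle and the glass jar where they are.

Things in the scene. Friction and masses are not known exactly. Their poses are not given: they have to be found in the camera images.
- pin: loose round steel pin, about 60 g, 85 mm long, upright in one of the stand's two holes. Origin at the centre of its lower end, z up along it. Shank 8 mm diameter from 0 to 28 mm, chamfered end; collar 18 mm diameter from 28 to 33 mm; cylindrical grip 14 mm diameter from 33 to 85 mm with dark rings. In the stand the collar rests on the stand's top: pin origin 4 mm above the worktop
- pin_tip (a point): centre of the pin's lower end (the same as the pin's origin)
- pin_grip (a point): point on the pin's axis 58 mm above its lower end, the middle of the grip; take hold here so that the fingertips stay clear of the collar
- pin_stand: fixed grey block 44 x 120 x 32 mm with two holes 11 mm wide, 35 mm either side of its centre along its own y; origin at the centre of its underside. Behind the work, from about x = 0.58 m on, a shelf hangs about 0.45 m above the worktop: keep the wrist low and near when crossing
- rail: fixed aluminium bed 142 x 270 x 12 mm with two low guide rails; z up. The slide moves along its own y axis (roughly the robot's left-right). Origin on the underside, midway between the guide rails; the bed reaches from -92 to +50 mm in x and from -113 to +157 mm in y
- filter_slide: grey slide 84 (x) x 130 (y) mm on the rail, top 37 mm above the worktop, with a dark square socket column 34 mm wide rising to 47 mm and, 60 mm to its +y side, a round glass filter. Origin on the worktop plane under the socket, axes as the rail's. Starts 30 to 85 mm short of the click and must move to the rail's +y; about 2 N of drag; stays where it is left
- socket (a point): centre of the mouth of the socket, 47 mm above the worktop: a vertical round hole 9.4 mm wide and 31 mm deep with a 2 mm chamfer for the pin's 8 mm shank; the pin is home when its collar rests on the mouth (pin end 28 mm below the mouth)
- notch (a point): the notch, 9 mm wide, in the slide's long side that faces the robot (-x side), at mid-height of the plate (31 mm above the worktop), level with the socket along y. At the click it faces the plunger
- plunger_block: fixed aluminium block 28 x 26 x 34 mm on the robot's side of the bed; its brass spring plunger presses a 12 mm steel ball to +x against the slide's side. Its place along the rail varies. Origin at the centre of its underside (12 mm above the worktop), axes as the rail's. The slide is at the click when the notch has the block's y in the block's frame
- plunger_tip (a point): tip of the ball where it touches the plain side of the slide, 31 mm above the worktop. About 4 mm before the click the ball drops into the notch (2 mm deep) and pulls the slide forward with up to about 6 N; centred, the pull is gone and the ball resists any further push, up to about 13 N, after which the slide would jump out and run past
- short_plug: loose steel plug, only 38 mm tall, with a flat head 26 mm wide, in the other hole of the stand; not to be used. Origin at its lower end
- reagent_bottle: loose white bottle with a blue screw cap, 57 mm diameter, 102 mm tall; bystander; origin at its underside
- glass_jar: loose squat glass jar, 75 mm diameter, 54 mm tall; bystander; origin at its underside

How it is judged:
By the outcome, as a careful person would: the job done as asked, in the order asked, and still so for the second after the job is handed in, while the arm keeps its last pose, push and grip.
It also fails if it takes over 54 s, if anything falls off the work surface, if the arm or the gripper's body presses on something with over 40 N, if the wrist force passes 120 N, or if a joint passes its speed limit or range.

## Working session

There is one attempt and no reset: what is moved stays moved. The work goes in short steps, Python scripts to look and compute and a tool call to move; the robot and the scene stay as the last step left them, time stands still between calls to the robot, and variables do not carry over. Pictures are saved under pics/ and viewed, at most 12 in all, crops included, and the job is handed in when it is done.

Besides the shell and the picture viewer there is one more tool, called after ">>>" as a command line: name --argument value ..., lists and objects as JSON in quotes. servo_tool: Moves the arm, as the interface text tells. Shift numbers are shares of 0.04 m and turn numbers shares of 0.12 rad, none past 1 either way. Its arguments: {"type":"object","properties":{"motion":{"type":"array"},"newtons":{"type":"number"}},"required":["motion"]}

```bash
mkdir -p pics
cat > h.py <<'E'
import numpy as np, cv2
from station import bot
def cam(n):
    c=bot.get_calibration(n); im,d=bot.read_camera(n); np.savez(f'{n}.npz',im=im,d=d,V=c['view'],c=[c['fovy'],c['cx'],c['cy']]); return im,d,c
def load(n):
    z=np.load(f'{n}.npz'); f=192/np.tan(np.radians(z['c'][0])/2); return z['im'],z['d'],z['V'],f,z['c'][1],z['c'][2]
def ray(n,u,v,zp):
    im,d,V,f,cx,cy=load(n); R=V[:3,:3];o=-R.T@V[:3,3]
    r=R.T@np.array([(u-cx)/f,(v-cy)/f,1]); return o+r*(zp-o[2])/r[2]
def cloud(n):
    im,d,V,f,cx,cy=load(n); v,u=np.mgrid[:384,:512]
    p=np.stack([(u-cx)/f*d,(v-cy)/f*d,d],-1); return (p-V[:3,3])@V[:3,:3]
def proj(n,P):
    im,d,V,f,cx,cy=load(n); p=V[:3,:3]@np.array(P)+V[:3,3]; return p[0]/p[2]*f+cx,p[1]/p[2]*f+cy
E
python3 - <<'E'
from h import *
for n in ['top','side']:
    im,d,c=cam(n); cv2.imwrite(f'pics/{n}.png',im[:,:,::-1]); V=c['view'];print(n,c['fovy'],-V[:3,:3].T@V[:3,3],V[2,:3])
o=bot.get_obs();print(o['t'],o['eef_pos'],o['tool_rot'],o['contact_force'])
E
```

```text
top 52.44204119119903 [0.29491516 0.03184578 1.20818238] [ 0.15076609 -0.02180443 -0.98832897]
side 47.979120518110605 [ 0.253953   -1.03789539  0.62854754] [ 0.17877165  0.87100652 -0.45758971]
0.1 [ 0.2944533  -0.60682163  0.24912839] [-8.04083418e-04  9.74595960e-01  2.23968757e-01 -2.53886256e-04] [-0.4539956 -0.0118237 -0.1821782]
```

View pics/top.png

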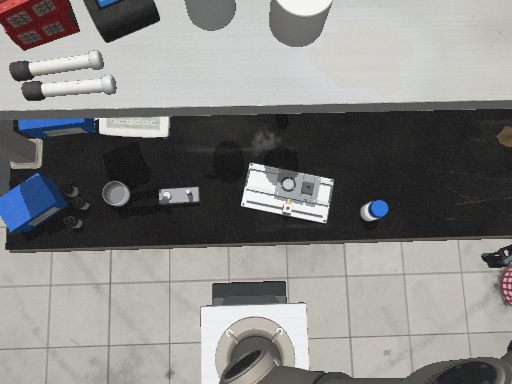

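View pics/side.png

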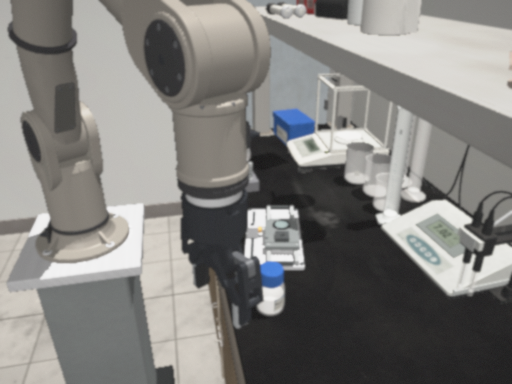

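Run:
```python
from h import *
im=load('top')[0][150:235,90:350]; cv2.imwrite('pics/crop.png',cv2.resize(im[:,:,::-1],None,fx=3,fy=3,interpolation=cv2.INTER_CUBIC))
P=cloud('top')
for n,u,v,z in [('stand',180,196,.032),('standL',165,196,.05),('R',192,196,.05),('socket',307,188,.047),('plunger',288,208,.045),('glass',288,184,.037),('bottle',377,209,.1),('jar',116,193,.05)]: print(n,ray('top',u,v,z).round(3),P[v,u].round(3))
```

```text
stand [0.481 0.215 0.032] [0.481 0.215 0.032]
standL [0.48  0.257 0.05 ] [0.481 0.258 0.042]
R [0.477 0.176 0.05 ] [0.48  0.178 0.034]
socket [ 0.493 -0.171  0.047] [ 0.497 -0.175  0.026]
plunger [ 0.434 -0.111  0.045] [ 0.433 -0.111  0.05 ]
glass [ 0.509 -0.116  0.037] [ 0.508 -0.115  0.044]
bottle [ 0.418 -0.361  0.1  ] [ 0.417 -0.36   0.103]
jar [0.493 0.403 0.05 ] [0.5   0.417 0.004]
```

View pics/crop.png

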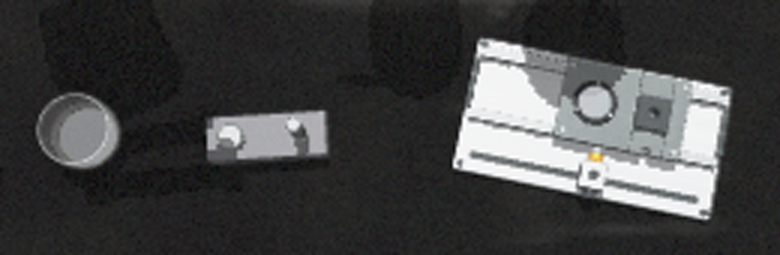

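>>> servo_tool --motion '[[[1, 0.1, 0.4, 0.1, 0.3], [1, 0.28, 0.85, 0.1, 0.55], [1, 0.28, 0.85, 0.1, 0.55], [1, 0.28, 0.85, 0.1, 0.55], [1, 0.28, 0.85, 0.1, 0.55], [1, 0.28, 0.85, 0.1, 0.55], [1, 0.28, 0.85, 0, 0.55], [1, 0.28, 0.85, 0, 0.55], [1, 0.28, 0.85, 0, 0.55], [1, 0.28, 0.85, 0, 0.55], [1, 0.28, 0.85, 0, 0.55], [1, 0.28, 0.85, 0, 0.55], [1, 0.28, 0.85, 0, 0.55], [1, 0.28, 0.85, 0, 0.55], [1, 0.1, 0.4, 0, 0.3], [1, 0, 0, 0, 0], [1, 0, 0, 0, 0]]]'

```text
t: 1.8
eef_pos: [0.4477, -0.1341, 0.2739]
tool_rot: [0.0, 0.771, 0.637, -0.0]
contact_force: [-0.1, -0.1, -0.3]
gripper_width: 1.0
grasp_force: 0.0
```

Run:
```python
from h import *
im,d,c=cam('wrist'); cv2.imwrite('pics/w1.png',im[:,:,::-1]); V=c['view'];print(c['fovy'],-V[:3,:3].T@V[:3,3],V[:3,:3])
o=bot.get_obs();print(o['t'],o['eef_pos'],o['tool_rot'],o['contact_force'],o['q'])
```

```text
61.27610449139822 [ 0.46198379 -0.0623643   0.39835854] [[ 9.82265222e-01 -1.87496277e-01 -4.22887788e-04]
 [-1.79667299e-01 -9.41890540e-01  2.83834234e-01]
 [-5.36161762e-02 -2.78724518e-01 -9.58873270e-01]]
1.85 [ 0.44760199 -0.13476162  0.27389294] [ 1.17759458e-04  7.71445707e-01  6.36294975e-01 -4.60619345e-04] [ 0.03829948 -0.50228564 -0.507915  ] [ 0.53182867  0.13395827 -0.40524912  1.98153931  0.06212978  1.03813352
 -0.09319984]
```

View pics/w1.png

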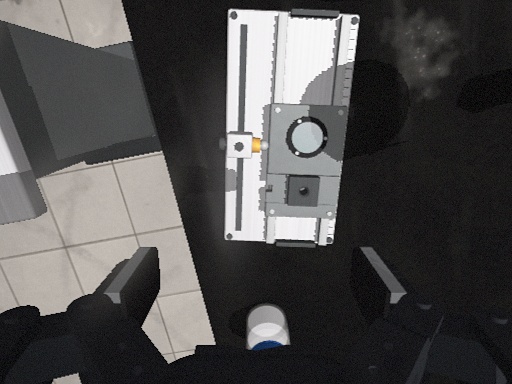

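```bash
cat > rail.py <<'E'
from h import *
im,d,*_=load('wrist'); P=cloud('wrist'); g=cv2.cvtColor(im,cv2.COLOR_RGB2GRAY)
m=((P[...,2]>.0425)&(P[...,2]<.05)&(d>0)).astype(np.uint8); m[245:]=0;m[:,:200]=0
n,l,s,c=cv2.connectedComponentsWithStats(m)
for i in range(1,n):
    if s[i,4]>150:
        p=P[l==i]; r=cv2.minAreaRect((p[:,:2]*1000).astype(np.float32)); print('comp',c[i].round(1),s[i,4],p[:,2].mean().round(4),r)
# bed left edge
pts=[]
for v in range(20,232):
    row=g[v,215:245].astype(int); k=np.argmax(np.diff(row)); 
    if np.diff(row)[k]>50: pts.append(ray('wrist',215+k+.5,v,.012)[:2])
pts=np.array(pts,np.float32); L=cv2.fitLine(pts,cv2.DIST_HUBER,0,1e-4,1e-4).ravel(); print('bed edge',L, 'yaw',np.arctan2(-L[0]*np.sign(L[1]),L[1]*np.sign(L[1])))
# slide/plate left edge & hole
print('hole dark',[g[v,294:314].tolist() for v in (186,190,194)])
E
python3 rail.py
python3 - <<'E'
from h import *
for n,u,v,z in [('socket',303.5,190,.047),('block',239,146,.046),('notch',268,188,.037),('bl',229,237,.012),('tl',233,15,.012),('tr',355,19,.012)]: print(n,ray('wrist',u,v,z).round(4))
im=load('wrist')[0][90:250,200:370]; cv2.imwrite('pics/w1c.png',cv2.resize(im[:,:,::-1],None,fx=3.6,fy=3.6,interpolation=cv2.INTER_CUBIC))
E
```

```text
comp [238.5 145.5] 583 0.0465 ((434.6107482910156, -109.98197174072266), (26.323997497558594, 27.490459442138672), 78.06233215332031)
comp [302.7 190.9] 869 0.0473 ((495.6435546875, -173.67843627929688), (34.37779235839844, 34.110103607177734), 76.6739501953125)
bed edge [ 0.22296166  0.97482723  0.4274077  -0.06625272] yaw -0.22485156
hole dark [[96, 92, 92, 95, 93, 95, 96, 92, 82, 81, 84, 87, 87, 88, 95, 95, 93, 91, 96, 95], [91, 87, 91, 90, 89, 67, 80, 86, 52, 30, 25, 31, 25, 48, 60, 83, 91, 90, 96, 94], [93, 90, 96, 92, 88, 83, 70, 52, 38, 37, 43, 51, 66, 69, 69, 87, 93, 92, 93, 98]]
socket [ 0.4967 -0.1721  0.047 ]
block [ 0.4352 -0.1099  0.046 ]
notch [ 0.4577 -0.1651  0.037 ]
bl [ 0.3961 -0.2277  0.012 ]
tl [0.4545 0.024  0.012 ]
tr [ 0.5823 -0.0043  0.012 ]
```

View pics/w1c.png

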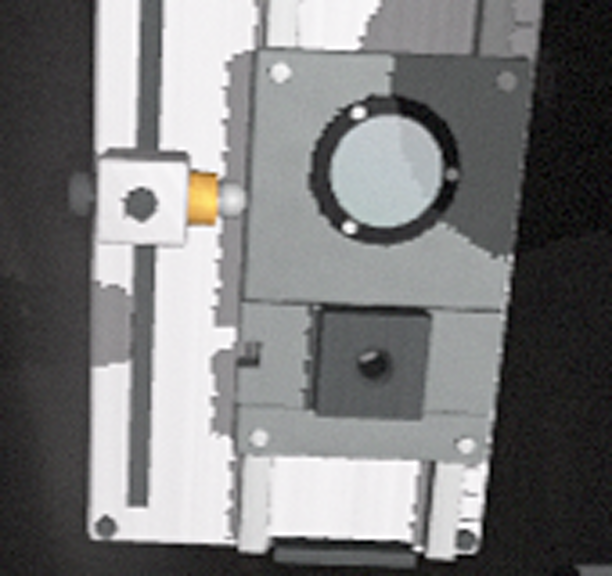

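Run:
```python
from h import *
print(ray('top',188.3,192,.089).round(3), ray('top',190,199,.0)[:2])
```

```text
[0.483 0.182 0.089] [0.47603458 0.18859118]
```

>>> servo_tool --motion '[[[0.6, 0.1, 0.4, 0, 0.2], [0.6, 0.1, 0.8, 0, 0.2], [0.6, 0.1, 0.8, 0, 0.2], [0.6, 0.1, 0.8, 0, 0.2], [0.6, 0.1, 0.8, -0.1, 0.2], [0.6, 0.1, 0.8, -0.1, 0.2], [0.6, 0.1, 0.8, -0.1, 0.2], [0.6, 0.1, 0.8, -0.1, 0.2], [0.6, 0.1, 0.8, -0.1, 0.2], [0.6, 0, 0.4, 0, 0.1], [0.6, 0, 0, 0, 0], [0.6, 0, 0, 0, 0]]]'

```text
t: 3.05
eef_pos: [0.4843, 0.1536, 0.2539]
tool_rot: [0.0, 0.694, 0.72, -0.0]
contact_force: [0.4, -0.3, -0.7]
gripper_width: 0.601
grasp_force: 0.0
```

Run:
```python
from h import *
im,d,c=cam('wrist'); cv2.imwrite('pics/w2.png',im[:,:,::-1]); V=c['view'];print(-V[:3,:3].T@V[:3,3],proj('wrist',[.483,.182,.089]))
o=bot.get_obs();print(o['t'],o['eef_pos'],o['tool_rot'],o['contact_force'],o['q'])
P=cloud('wrist')
for lo,hi in((.05,.095),(.028,.034),(.036,.049)):
    m=((P[...,2]>lo)&(P[...,2]<hi)&(d>0)).astype(np.uint8);n,l,s,cc=cv2.connectedComponentsWithStats(m)
    for i in range(1,n):
        if s[i,4]>60 and abs(P[l==i][:,1].mean()-.2)<.15:
            p=P[l==i]; print(lo,s[i],cc[i].round(1),p.mean(0).round(4),p[:,2].max(),[[round(float(x),4) for x in y] if not np.isscalar(y) else y for y in cv2.minAreaRect(p[:,:2].astype(np.float32)*1000)])
```

```text
[0.48227796 0.22657234 0.3783243 ] (np.float64(253.87237788422144), np.float64(148.327609339817))
3.1 [0.48442841 0.15293344 0.25389363] [ 2.72605062e-04  6.94031284e-01  7.19944596e-01 -5.29934036e-04] [-0.39964985  0.00867811 -0.90682406] [ 0.1128317   0.25841369 -0.63125707  1.91001977  0.17789646  1.0292538
 -0.55831766]
0.05 [ 478    0   34   86 1823] [500.  42.] [0.7062 0.2831 0.0522] 0.05707620369137281 [[702.4741, 280.1891], [29.5852, 76.7399], 14.274337768554688]
0.05 [250 134  16  20 254] [257.6 143.6] [0.4862 0.1858 0.0841] 0.09150368496606749 [[486.2226, 184.4199], [13.972, 13.6136], 3.715183734893799]
0.028 [ 236   41   45  121 4103] [257.3 101.4] [0.4848 0.2207 0.0326] 0.03399843385372482 [[485.0439, 219.1715], [44.0418, 119.4749], 2.147343397140503]
0.036 [ 444    0   68   88 2855] [468.2  44.2] [0.6826 0.2815 0.0433] 0.048999687947475896 [[702.032, 282.8655], [70.6699, 72.1347], 86.215576171875]
0.036 [245  53  26  29 575] [257.6  67.1] [0.4837 0.2538 0.0422] 0.04494761588974753 [[483.5953, 254.0699], [24.5585, 25.4689], 3.0832648277282715]
```

View pics/w2.png

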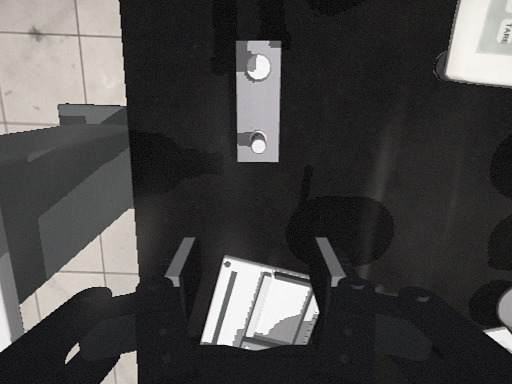

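>>> servo_tool --motion '[[[0.6, 0.05, 0.4, -0.3, 0], [0.6, 0, 0.38, -0.6, 0], [0.6, 0, 0, -0.8, 0], [0.6, 0, 0, -0.8, 0], [0.6, 0, 0, -0.8, 0], [0.6, 0, 0, -0.7, 0], [0.6, 0, 0, -0.4, 0], [0.6, 0, 0, 0, 0], [0.6, 0, 0, 0, 0]]]'

```text
t: 4.0
eef_pos: [0.4868, 0.1847, 0.0784]
tool_rot: [0.0, 0.694, 0.72, -0.0]
contact_force: [-0.8, 0.1, 0.8]
gripper_width: 0.605
grasp_force: 0.0
```

>>> servo_tool --motion '[[[0.6, 0, 0, -0.25, 0], [0.6, 0, 0, -0.15, 0], [0.6, 0, 0, 0, 0], [0, 0, 0, 0, 0], [0, 0, 0, 0, 0], [0, 0, 0, 0, 0], [0, 0, 0, 0, 0], [0, 0, 0, 0, 0], [0, 0, 0, 0, 0], [0, 0, 0, 0, 0]]]' --newtons 60

```text
t: 5.0
eef_pos: [0.4865, 0.1861, 0.0623]
tool_rot: [0.0, 0.693, 0.721, 0.0]
contact_force: [-1.8, 0.4, 5.3]
gripper_width: 0.135
grasp_force: 58.4
```

>>> servo_tool --motion '[[[0, 0, 0, 0.2, 0], [0, 0, 0, 0.5, 0], [0, 0, 0, 0.7, 0], [0, 0, 0, 0.6, 0], [0, 0, -0.4, 0.3, -0.2], [0, 0, -0.8, 0, -0.2], [0, 0, -0.8, 0, -0.2], [0, 0, -0.8, 0, -0.2], [0, 0, -0.8, 0, -0.2], [0, 0, -0.8, 0, -0.2], [0, 0, -0.8, 0, -0.2], [0, 0, -0.8, 0, -0.2], [0, 0.1, -0.8, 0, -0.2], [0, 0.1, -0.8, 0, -0.2], [0, 0, -0.8, 0, -0.17], [0, 0, -0.4, 0, 0], [0, 0, 0, 0, 0], [0, 0, 0, 0, 0]]]'

```text
t: 6.8
eef_pos: [0.4941, -0.1654, 0.154]
tool_rot: [-0.0, 0.781, 0.625, 0.0]
contact_force: [-0.5, 1.0, -1.0]
gripper_width: 0.14
grasp_force: 58.4
```

Run:
```python
from h import *
im,d,c=cam('wrist'); cv2.imwrite('pics/w3.png',cv2.resize(im[60:,100:420,::-1],None,fx=1.8,fy=1.8,interpolation=cv2.INTER_CUBIC))
o=bot.get_obs();print(o['t'],o['eef_pos'],o['tool_rot'],o['contact_force'],o['gripper_width'],o['q'])
P=cloud('wrist');T=np.array(o['eef_pos'])
print('proj tip', proj('wrist',T-[0,0,.058]), 'socket',proj('wrist',[.4958,-.1728,.047]),'tcp',proj('wrist',T))
for lo,hi in((.0425,.05),(.07,.2)):
    m=((P[...,2]>lo)&(P[...,2]<hi)&(d>0)).astype(np.uint8);n,l,s,cc=cv2.connectedComponentsWithStats(m)
    for i in range(1,n):
        p=P[l==i]
        if s[i,4]>100: print(lo,s[i],cc[i].round(1),p.mean(0).round(4),p.min(0).round(4),p.max(0).round(4),cv2.minAreaRect(p[:,:2].astype(np.float32)*1000))
```

```text
6.85 [ 0.49425285 -0.16472835  0.154064  ] [-3.40654678e-04  7.80483896e-01  6.25175752e-01  2.26400492e-04] [0.70542687 1.22037161 0.0759603 ] 0.13884834202059282 [ 0.56802205  0.38146244 -0.444802    1.98693267  0.21985615  0.81962481
 -0.21995656]
proj tip (np.float64(254.04548821958878), np.float64(221.8502603622273)) socket (np.float64(258.5800129552832), np.float64(207.14255289277753)) tcp (np.float64(253.65218024467757), np.float64(271.56396350930004))
0.0425 [ 137  125   42   36 1331] [157.4 142.3] [ 0.4358 -0.1095  0.0466] [ 0.4186 -0.1247  0.0426] [ 0.451  -0.0948  0.05  ] ((434.99554443359375, -109.735595703125), (25.197002410888672, 28.455760955810547), 77.28594970703125)
0.0425 [ 237  185   46   45 1805] [259.2 206.4] [ 0.4964 -0.1723  0.0474] [ 0.4758 -0.1933  0.0426] [ 0.5161 -0.1536  0.0497] ((496.0734558105469, -173.66534423828125), (34.471256256103516, 33.69675064086914), 76.72341918945312)
0.07 [   87   222   335   158 17700] [254.4 302.1] [ 0.4958 -0.1596  0.1814] [ 0.4504 -0.1833  0.0979] [ 0.5437 -0.1423  0.2   ] ((494.7863464355469, -163.45870971679688), (26.531038284301758, 95.5273208618164), 77.1937255859375)
```

View pics/w3.png

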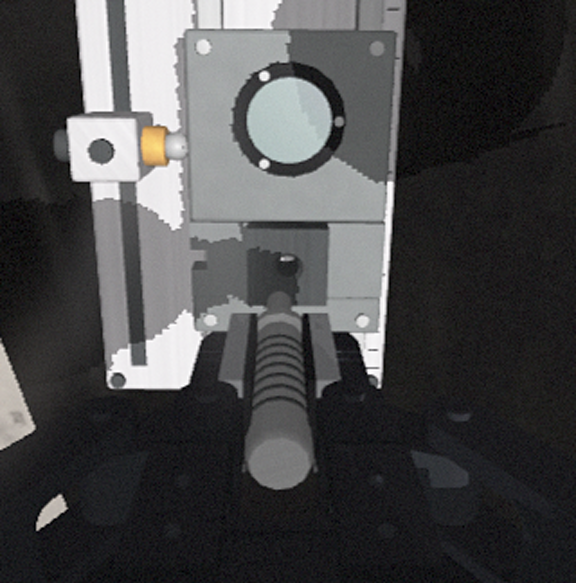

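```bash
cat > tilt.py <<'E'
from h import *
import sys
im,d,*_=load('wrist'); P=cloud('wrist'); g=cv2.cvtColor(im,cv2.COLOR_RGB2GRAY)
for v in range(212,334,4):
    r=P[v]; print(v, r[255].round(4), g[v,243:268:2])
o=bot.get_obs();T=o['eef_pos']
for h in (-.058,-.025,-.03,0,.027): print(h,np.round(proj('wrist',T+np.array([0,0,h])),1))
E
python3 tilt.py
```

```text
212 [ 0.4921 -0.1768  0.0449] [61 62 63 59 59 53 50 40 45 42 47 77 80]
216 [ 0.4917 -0.1789  0.0476] [60 63 63 64 54 57 59 52 58 56 53 82 94]
220 [ 0.491  -0.182   0.0479] [63 61 56 57 59 59 58 53 52 56 51 55 99]
224 [ 0.4952 -0.1631  0.1039] [63 63 60 68 87 85 88 83 81 58 50 96 96]
228 [ 0.4952 -0.1633  0.1095] [63 54 52 86 87 88 87 84 86 71 48 78 90]
232 [ 0.4962 -0.1586  0.1261] [160 160 136  90  89  89  91  89  89  88 161 163 164]
236 [ 0.496  -0.1597  0.1287] [ 77  96 127 134 133 136 135 136 129 134 123  92  61]
240 [ 0.4958 -0.1605  0.1315] [111 126 114  85  82  86  87  90  86  90 120 123  88]
244 [ 0.4958 -0.1606  0.136 ] [82 83 88 87 91 86 87 89 91 89 87 84 75]
248 [ 0.4957 -0.1608  0.1398] [78 74 47 78 80 89 90 90 75 54 45 82 59]
252 [ 0.4958 -0.1606  0.1443] [65 87 60 50 61 68 73 74 56 38 77 74 41]
256 [ 0.4959 -0.1601  0.1492] [50 83 83 71 44 43 46 45 45 81 84 73 37]
260 [ 0.4957 -0.161   0.1511] [56 61 87 91 83 85 88 85 83 84 88 59 71]
264 [ 0.4957 -0.1609  0.1548] [81 45 65 86 87 91 87 91 84 65 47 50 81]
268 [ 0.4958 -0.1603  0.1593] [84 83 73 38 47 50 52 50 45 42 79 88 
[... 650 characters left out ...]
2 106 103  98  90]
308 [ 0.4951 -0.1635  0.1811] [121 119 124 122 122 123 121 122 119 121 121 121 113]
312 [ 0.4947 -0.1652  0.181 ] [124 118 122 121 118 118 123 126 125 127 122 124 124]
316 [ 0.4944 -0.1668  0.181 ] [119 122 122 122 124 117 122 120 125 120 121 121 123]
320 [ 0.4941 -0.168   0.1815] [120 121 123 119 122 121 120 121 123 121 127 119 123]
324 [ 0.4936 -0.1702  0.1808] [121 122 121 120 126 119 119 120 117 120 122 124 126]
328 [ 0.4935 -0.1709  0.182 ] [ 39 119 121 126 122 125 127 124 126 123 127  95  27]
332 [ 4.601e-01 -3.199e-01  2.000e-04] [24 26 30 23 23 39 14 19 21 24 30 25 33]
-0.058 [254.  221.9]
-0.025 [253.9 246. ]
-0.03 [253.9 241.8]
0 [253.7 271.6]
0.027 [253.3 311.3]
```

>>> servo_tool --motion '[[[0, 0.03, -0.08, 0, 0], [0, 0.02, -0.07, -0.2, 0], [0, 0, 0, -0.3, 0], [0, 0, 0, -0.3, 0], [0, 0, 0, -0.2, 0], [0, 0, 0, 0, 0], [0, 0, 0, 0, 0], [0, 0, 0, 0, 0]]]'

```text
t: 7.65
eef_pos: [0.4966, -0.1721, 0.1143]
tool_rot: [0.0, 0.781, 0.625, 0.0]
contact_force: [0.1, -0.4, 0.3]
gripper_width: 0.139
grasp_force: 58.4
```

Run:
```python
from h import *
im,d,c=cam('wrist'); cv2.imwrite('pics/w4.png',cv2.resize(im[130:290,180:340,::-1],None,fx=3.7,fy=3.7,interpolation=cv2.INTER_CUBIC))
o=bot.get_obs();print(o['t'],o['eef_pos'],o['contact_force'])
P=cloud('wrist')
m=((P[...,2]>.0455)&(P[...,2]<.05)&(d>0)).astype(np.uint8);n,l,s,cc=cv2.connectedComponentsWithStats(m)
for i in range(1,n):
    p=P[l==i]
    if s[i,4]>100: print(s[i],cc[i].round(1),cv2.minAreaRect(p[:,:2].astype(np.float32)*1000))
for v in range(190,290,6): print(v,P[v,255].round(4))
```

```text
7.7 [ 0.49668369 -0.17211542  0.11444199] [-0.09660531  0.46038572 -1.19661475]
[ 105  120   50   44 1741] [129.8 141.7] ((435.31640625, -109.85994720458984), (25.506053924560547, 28.059520721435547), 77.39838409423828)
[ 227  194   55   43 1860] [253.5 212.2] ((496.67510986328125, -170.6984100341797), (28.412017822265625, 33.933250427246094), 76.91763305664062)
190 [ 0.5005 -0.1577  0.036 ]
196 [ 0.5004 -0.1583  0.0475]
202 [ 0.4995 -0.1622  0.0473]
208 [ 0.4987 -0.1658  0.0478]
214 [ 0.496  -0.178   0.0247]
220 [ 0.4958 -0.1788  0.0341]
226 [ 0.4977 -0.17    0.0668]
232 [ 0.4988 -0.1653  0.0863]
238 [ 0.4983 -0.1676  0.0885]
244 [ 0.4984 -0.1671  0.0965]
250 [ 0.4984 -0.1668  0.1034]
256 [ 0.4984 -0.1668  0.1093]
262 [ 0.4984 -0.1666  0.1151]
268 [ 0.4984 -0.1669  0.1196]
274 [ 0.4982 -0.1675  0.1233]
280 [ 0.4984 -0.1666  0.1293]
286 [ 0.4983 -0.1672  0.1324]
```

View pics/w4.png

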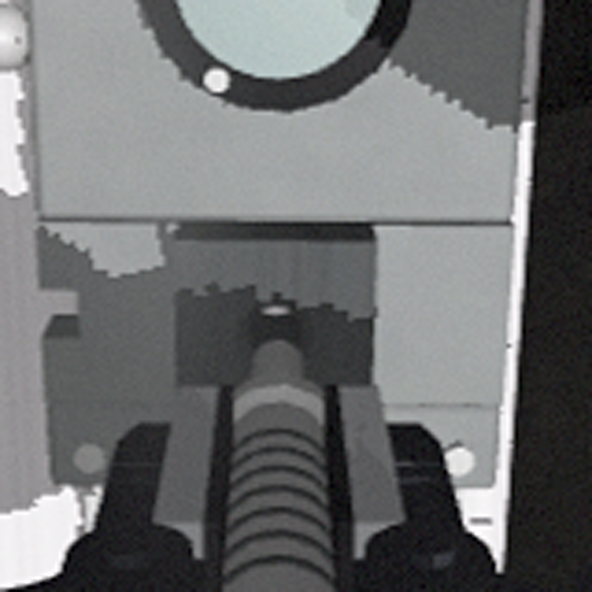

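>>> servo_tool --motion '[[[0, -0.01, 0, -0.15, 0], [0, 0, 0, -0.1, 0], [0, 0, 0, -0.05, 0], [0, 0, 0, -0.05, 0], [0, 0, 0, 0, 0], [0, 0, 0, 0, 0]]]'

```text
t: 8.3
eef_pos: [0.496, -0.1721, 0.1]
tool_rot: [0.0, 0.781, 0.625, 0.0]
contact_force: [-0.6, 0.7, -0.7]
gripper_width: 0.137
grasp_force: 58.4
```

>>> servo_tool --motion '[[[0, 0, 0, -0.15, 0], [0, 0, 0, -0.15, 0], [0, 0, 0, -0.1, 0], [0, 0, 0, -0.05, 0], [0, 0, 0, 0, 0], [0, 0, 0, 0, 0]]]'

```text
t: 8.9
eef_pos: [0.4959, -0.172, 0.082]
tool_rot: [-0.0, 0.781, 0.625, 0.0]
contact_force: [0.0, -0.7, -0.3]
gripper_width: 0.134
grasp_force: 58.4
```

Free so far; tip 24 mm above the table, 5 mm to go.

>>> servo_tool --motion '[[[0, 0, 0, -0.05, 0], [0, 0, 0, -0.05, 0], [0, 0, 0, -0.025, 0], [0, 0, 0, 0, 0], [0, 0, 0, 0, 0]]]'

```text
t: 9.4
eef_pos: [0.4959, -0.1721, 0.0773]
tool_rot: [0.0, 0.781, 0.625, -0.0]
contact_force: [-2.2, 0.1, 5.4]
gripper_width: 0.136
grasp_force: 59.2
```

>>> servo_tool --motion '[[[0, 0, 0, -0.02, 0], [0, 0, 0, -0.02, 0], [0, 0, 0, 0, 0], [0, 0, 0, 0, 0]]]'

```text
t: 9.8
eef_pos: [0.4961, -0.1721, 0.0771]
tool_rot: [0.0, 0.781, 0.625, -0.0]
contact_force: [-7.2, 1.6, 21.4]
gripper_width: 0.138
grasp_force: 60.9
```

>>> servo_tool --motion '[[[0, 0, 0, 0.02, 0], [0, 0, 0, 0.02, 0], [0, 0, 0, 0, 0], [0, 0.008, 0.035, 0, 0], [0, 0.017, 0.073, 0, 0], [0, 0.017, 0.073, 0, 0], [0, 0.017, 0.073, 0, 0], [0, 0.017, 0.073, 0, 0], [0, 0.008, 0.035, 0, 0], [0, 0, 0, 0, 0], [0, 0, 0, 0, 0]]]'

```text
t: 10.9
eef_pos: [0.4995, -0.1584, 0.0773]
tool_rot: [0.001, 0.781, 0.624, -0.0]
contact_force: [-2.4, -2.2, 6.2]
gripper_width: 0.139
grasp_force: 58.9
```

Run:
```python
from h import *
im,d,c=cam('wrist')
o=bot.get_obs();print(o['t'],o['eef_pos'],o['contact_force'],o['torque'])
P=cloud('wrist')
m=((P[...,2]>.0425)&(P[...,2]<.05)&(d>0)).astype(np.uint8);n,l,s,cc=cv2.connectedComponentsWithStats(m)
for i in range(1,n):
    p=P[l==i]
    if s[i,4]>100: print(s[i],cc[i].round(1),cv2.minAreaRect(p[:,:2].astype(np.float32)*1000))
cv2.imwrite('pics/w5.png',cv2.resize(im[60:290,80:340,::-1],None,fx=2.5,fy=2.5,interpolation=cv2.INTER_CUBIC))
```

```text
10.95 [ 0.49948809 -0.15842013  0.07733082] [ 0.44345965 -1.6307841   7.55401713] [-0.38363223  0.38558467  0.04302841]
[  75  154   64   51 2758] [107.3 178.6] ((435.31475830078125, -109.83590698242188), (26.066448211669922, 28.313465118408203), 76.4726791381836)
[ 221  213   67   32 1422] [253.9 224.8] ((501.1370849609375, -151.67466735839844), (16.10633087158203, 34.08007049560547), 76.96900939941406)
```

View pics/w5.png

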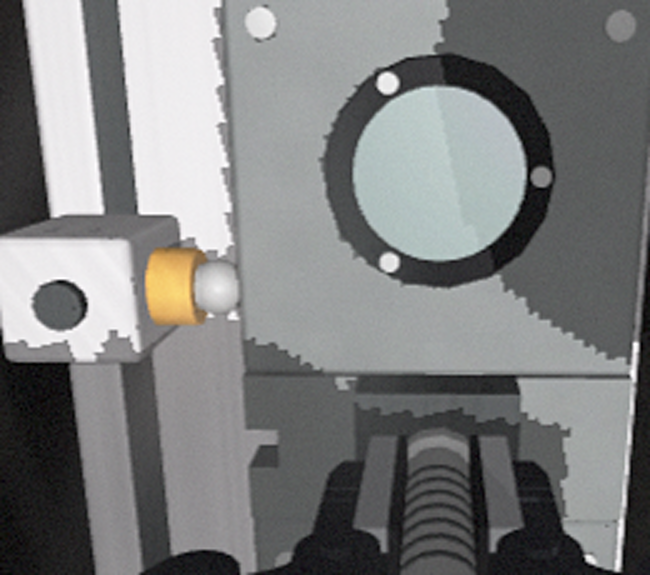

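>>> servo_tool --motion '[[[0, 0.006, 0.025, 0, 0], [0, 0.017, 0.073, 0, 0], [0, 0.017, 0.073, 0, 0], [0, 0.017, 0.073, 0, 0], [0, 0.017, 0.073, 0, 0], [0, 0.017, 0.073, 0, 0], [0, 0.017, 0.073, 0, 0], [0, 0.017, 0.073, 0, 0], [0, 0.017, 0.073, 0, 0], [0, 0.006, 0.025, 0, 0], [0, 0, 0, 0, 0], [0, 0, 0, 0, 0]]]'

```text
t: 12.15
eef_pos: [0.5054, -0.133, 0.0773]
tool_rot: [0.0, 0.781, 0.624, -0.0]
contact_force: [-1.7, -1.3, 6.2]
gripper_width: 0.136
grasp_force: 58.9
```

>>> servo_tool --motion '[[[0, 0.006, 0.024, 0, 0], [0, 0.006, 0.024, 0, 0], [0, 0, 0, 0, 0], [0, 0, 0, 0, 0]]]'

```text
t: 12.55
eef_pos: [0.5059, -0.1312, 0.0773]
tool_rot: [0.001, 0.781, 0.624, -0.0]
contact_force: [-1.4, -1.6, 6.2]
gripper_width: 0.14
grasp_force: 58.9
```

>>> servo_tool --motion '[[[0, 0.006, 0.024, 0, 0], [0, 0, 0, 0, 0], [0, 0, 0, 0, 0]]]'

```text
t: 12.85
eef_pos: [0.5061, -0.1302, 0.0773]
tool_rot: [0.0, 0.781, 0.624, -0.0]
contact_force: [-1.9, -2.4, 6.5]
gripper_width: 0.143
grasp_force: 58.9
```

>>> servo_tool --motion '[[[0, 0.006, 0.024, 0, 0], [0, 0, 0, 0, 0], [0, 0, 0, 0, 0]]]'

```text
t: 13.15
eef_pos: [0.5065, -0.1287, 0.0773]
tool_rot: [0.0, 0.781, 0.625, 0.0]
contact_force: [-0.5, 0.0, 5.9]
gripper_width: 0.138
grasp_force: 58.9
```

>>> servo_tool --motion '[[[0, 0.006, 0.024, 0, 0], [0, 0, 0, 0, 0], [0, 0, 0, 0, 0]]]'

```text
t: 13.45
eef_pos: [0.5072, -0.1265, 0.0773]
tool_rot: [0.0, 0.781, 0.625, 0.001]
contact_force: [-0.6, 2.8, 5.6]
gripper_width: 0.139
grasp_force: 58.9
```

>>> servo_tool --motion '[[[0, 0.003, 0.012, 0, 0], [0, 0, 0, 0, 0], [0, 0, 0, 0, 0]]]'

```text
t: 13.75
eef_pos: [0.5073, -0.1262, 0.0773]
tool_rot: [0.0, 0.781, 0.625, 0.001]
contact_force: [-0.6, 2.4, 6.3]
gripper_width: 0.136
grasp_force: 58.9
```

Run:
```python
from h import *
im,d,c=cam('wrist')
o=bot.get_obs();print(o['t'],o['eef_pos'],o['contact_force'],o['torque'])
cv2.imwrite('pics/w6.png',cv2.resize(im[150:310,70:330,::-1],None,fx=3,fy=3,interpolation=cv2.INTER_CUBIC))
```

```text
13.8 [ 0.50721246 -0.12623709  0.077328  ] [-0.62522073  2.26796103  6.16414465] [0.44707217 0.12598131 0.03664646]
```

View pics/w6.png

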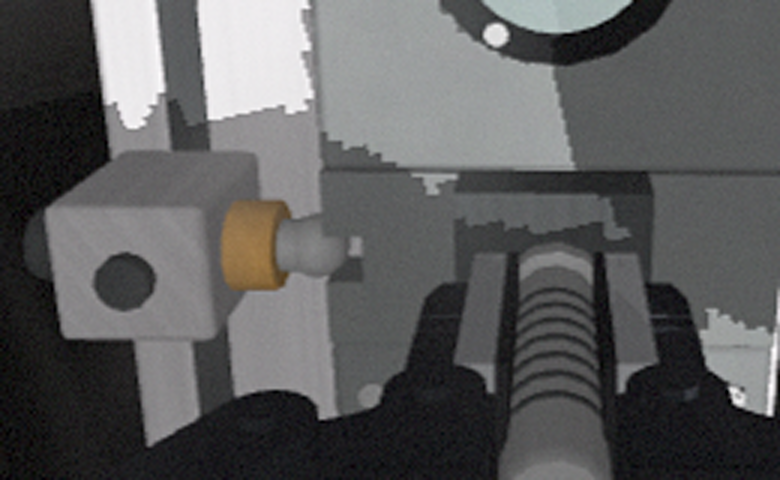

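>>> servo_tool --motion '[[[0, 0.003, 0.012, 0, 0], [0, 0, 0, 0, 0], [0, 0, 0, 0, 0]]]'

```text
t: 14.1
eef_pos: [0.5073, -0.1261, 0.0773]
tool_rot: [0.0, 0.781, 0.625, 0.001]
contact_force: [-0.4, 0.8, 5.5]
gripper_width: 0.14
grasp_force: 58.9
```

>>> servo_tool --motion '[[[0, 0.003, 0.012, 0, 0], [0, 0, 0, 0, 0], [0, 0, 0, 0, 0]]]'

```text
t: 14.4
eef_pos: [0.5073, -0.1259, 0.0773]
tool_rot: [0.0, 0.781, 0.625, 0.0]
contact_force: [-1.4, -0.0, 4.9]
gripper_width: 0.139
grasp_force: 58.9
```

>>> servo_tool --motion '[[[0, 0.003, 0.012, 0, 0], [0, 0, 0, 0, 0], [0, 0, 0, 0, 0]]]'

```text
t: 14.7
eef_pos: [0.5074, -0.1258, 0.0773]
tool_rot: [0.0, 0.781, 0.625, 0.0]
contact_force: [-0.5, 0.1, 5.8]
gripper_width: 0.142
grasp_force: 58.9
```

>>> servo_tool --motion '[[[0, 0.003, 0.012, 0, 0], [0, 0, 0, 0, 0], [0, 0, 0, 0, 0]]]'

```text
t: 15.0
eef_pos: [0.5074, -0.1256, 0.0773]
tool_rot: [0.001, 0.781, 0.624, 0.0]
contact_force: [-0.9, -1.2, 6.3]
gripper_width: 0.143
grasp_force: 58.9
```

>>> servo_tool --motion '[[[0, 0.003, 0.012, 0, 0], [0, 0, 0, 0, 0], [0, 0, 0, 0, 0]]]'

```text
t: 15.3
eef_pos: [0.5074, -0.1255, 0.0773]
tool_rot: [0.001, 0.781, 0.624, -0.0]
contact_force: [-2.2, -2.0, 5.4]
gripper_width: 0.135
grasp_force: 58.9
```

Run:
```python
from h import *
im,d,c=cam('wrist')
o=bot.get_obs();print(o['t'],o['eef_pos'],o['contact_force'],o['torque'])
P=cloud('wrist');uu=np.array([.2233,.9747])
m=((P[...,2]>.0425)&(P[...,2]<.05)&(d>0)).astype(np.uint8);n,l,s,cc=cv2.connectedComponentsWithStats(m)
for i in range(1,n):
    p=P[l==i]
    if s[i,4]>100: a=p[:,:2]@uu; print(s[i],cc[i].round(1),np.percentile(a,[0,1,99,100]).round(4),cv2.minAreaRect(p[:,:2].astype(np.float32)*1000))
cv2.imwrite('pics/w7.png',cv2.resize(im[190:290,130:260,::-1],None,fx=6,fy=6,interpolation=cv2.INTER_CUBIC))
```

```text
15.35 [ 0.50740912 -0.12549699  0.07731031] [-1.83526287 -2.22329729  6.28048022] [-0.48235532  0.28639917  0.04066524]
[ 221  211   67   34 1592] [253.2 223.7] [-0.0099 -0.0087  0.007   0.0073] ((509.0713806152344, -117.94113159179688), (17.1249942779541, 34.11812210083008), 77.37336730957031)
[  85  217   59   48 2402] [114.4 240.7] [-0.0228 -0.0223  0.0031  0.0035] ((435.5401916503906, -109.6689453125), (26.374250411987305, 28.179346084594727), 77.26538848876953)
```

View pics/w7.png

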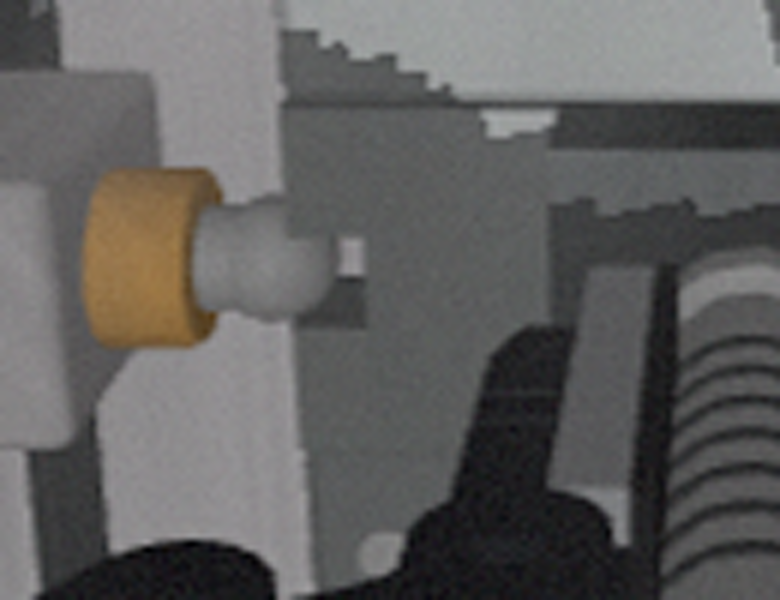

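>>> servo_tool --motion '[[[0, 0, 0, 0, 0], [0, 0, 0, 0, 0], [0, 0, 0, 0, 0], [0, 0, 0, 0, 0], [0, 0, 0, 0, 0]]]'

```text
t: 15.85
eef_pos: [0.5075, -0.1255, 0.0774]
tool_rot: [0.001, 0.781, 0.624, -0.0]
contact_force: [-1.5, -1.2, 6.3]
gripper_width: 0.138
grasp_force: 58.9
```

Run:
```python
from h import *
o=bot.get_obs();print(o['t'],o['eef_pos'],o['contact_force'],np.abs(o['joint_vel']).max(),o['grasp_force'])
print(bot.hand_in())
```

```text
15.85 [ 0.50745881 -0.12550531  0.07735499] [-1.52977424 -1.21672742  6.30883205] 0.0013262065257799085 58.914039731025696
the job is handed in; nothing more can be done
None
```

I handed the job in at 15.85 s: the pin is fully home in the socket and still gripped, and the slide is held still at the click, with the notch about 0.3 mm from the plunger by camera; the plug, bottle and jar were left alone, and the hand-in returned no verdict.

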